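# Release, close and padlock the chemicals drawer

## Robot

A 6-joint arm with a two-finger parallel gripper is mounted at the origin on the work surface. World frame = base frame: x ahead of the robot, y to its left, z up, the work surface at z = 0. Lengths are in mm, angles in rad, forces in N, time in s.
With the tool pointing down it reaches from about 350 to 975 mm from the base axis. Payload 7.1 kg.
Tool frame: the origin (TCP) lies midway between the tips of the shut fingers; the grasp point (between the pads) lies pinch_z behind it (pinch_z is the distance from the TCP to the grasp point, in mm); z points along the fingers, y is the line along which they close (so a half turn about z gives the same grasp; the last joint's range is limited). The gripper opens to 88 mm and grips with 3 to 60 N. Pads are 20 mm wide; open, the fingers measure 115 mm over their backs; the gripper's body (75 mm by 178 mm) begins 61 mm behind the grasp point.
Start: joints at [-1.266, 0.423, 1.63, -0, 1.089, -0.019], TCP at [198.874, -592.498, 222.675] pointing down, gripper open.
Joint ranges: [-3, 3], [-0.9, 2.11], [0.09, 2.58], [-1.31, 4.45], [0.11, 2.69], [-2.54, 2.54]. Speed limits (rad/s): [2.39, 2.39, 3.01, 3.14, 3.14, 3.14].

## Interface

Orientations are given as a rotation vector (axis times angle).
In Python, from workcell import get_obs, get_image, close_job, pinch_z gives the robot as it stands.
- The arm moves only by the tool jog_arm, never from a script. Its argument "commands" is a list of rows, each a list of 3 entries, a list of its own where there are three numbers: the gripper command: -1 is shut, 1 is fully open, values between are in proportion, then the shift along the tool's x, y, z as a fraction of full scale, then the turn, a rotation vector about the tool's x, y, z as a fraction of full scale. In form: [[gripper, [tx, ty, tz], [rx, ry, rz]], ...]. A call has 1 to 10 rows; each row shifts and turns the commanded pose from where the row before left it, along the tool's axes as they then stand; what a row does not reach is not made up. Full scale, the value 1, is 0.1 m for a shift and 45 degrees for a turn. A row lasts 1/10 s, in which the tool goes at most 50 mm and 8.59 degrees, less where a joint would pass 70% of its speed; a pose out of reach is approached as far as the arm can. A call with a number of a shift or a turn outside -1 to 1 is refused whole. A call with a gripper value outside its range is refused whole. The fingers move at their own pace and stop on an object; the grip force is fixed at half the most. Time passes only in rows, so rows that do not move let the fingers close. It gives the time, the measured TCP pose, the force, the opening and the grip force at its end, in the units of the state.
- get_obs(): the state, without advancing time (a new reading comes with each control period).
- get_image(name): name is "side" or "top"; returns a dict with "image" (420x560x3 uint8, blue, green, red), "z_map" (420x560 float32, mm along the optical axis (not along the pixel's ray), 0 where there is no reading), "intrinsics" (3x3 intrinsics, pixels), "eye" and "orientation" of the camera in the world. Camera axes: x right, y down, z forward; pixel columns grow to the right and rows downward; lengths in mm; the calibration is good to about 2 mm. A picture is of the moment at which its call begins.
- close_job(): hands the job in; it is judged then, once.
The state is a dict: "t": time; "qpos": joint angles; "qvel": joint speeds; "joint_torque": joint torques, N m; "ee_pos": TCP position; "orientation": TCP orientation; "ft_force": force on the tool from outside, world axes, zero at the start; "moment": the same for the moment, N m; "width": finger opening in mm; "grasp_force": force on a finger pad.
Only numpy, scipy, OpenCV 4.12 (cv2) and the standard library are available. Lean on these libraries where they do the work, as an engineer would, in place of code of your own. Each camera call takes 0.05 s, during which the arm holds its last target. There are 200 camera calls.

## Task

The chemicals drawer of the grey bench unit is out at full extension and has run back onto its lock-out catch. Ease it out onto its end stop to take the load off the catch, press the green release lever on its slide and slide the drawer gently all the way home, without forcing anything or upsetting the jars; then press the padlock's shackle down through the hasp eye until it clicks and stays locked. Leave everything else on the bench as it stands.

Things in the scene. Friction and masses are not known exactly. Their poses are not given: they have to be found in the camera images.
- cabinet: Grey steel bench unit, fixed, 250 mm deep, 220 wide, 140 high, one drawer. Origin: at bench level, middle of its open face (the plane the drawer front closes against). x points into the unit (the way the drawer closes), y left as seen looking into it, z up. A brass padlock sits in a pocket outside the right-hand wall (y -114 to -138 mm), just behind the face, body top 115 mm up.
- drawer (a joint): How far the drawer is out, m: 0 home, 0.1965 end stop. It starts hooked on the catch, 5 to 10 mm short of the stop; pushed in, the catch blocks it at 0.186. About 2.5 N of slide friction; it stays where left. Its white front is 220 mm wide, 14 thick, from 8 to 136 mm above the bench; the walls of the drawer box behind it reach 85 mm.
- drawer_face (a point): Point in the middle of the drawer front's outer face, 110 mm above the bench: a place to push. It moves with the drawer; axes as the unit's. A bar handle (110 mm long, standing 35 mm off the face) is 48 mm below it.
- lever (a joint): Lock-out lever's angle, rad: 0 at rest, 0.26 on its lower stop. Its hooked tooth is caught under the strike: it gives 2 to 3 mm at the pad, then binds, unless the drawer is eased out past 0.193. Unloaded, it frees the drawer at 0.175 (pad 10 mm down). Spring: 5 N on the pad to start, 10 N at the stop. Keep it pressed for the first 15 mm of closing, then it may be let go.
- lever_pad (a point): Centre of the top face of the lever's green thumb pad, 110 mm above the bench at rest. 40 mm long (along the drawer's travel), 28 mm wide; an 11 mm high lip towards the unit, its near face 17 mm from this point; an 8 mm rib at the other end, 18 mm from it: either can carry the drawer along. Moves with the drawer, 79 mm behind the front's outer face, 92 mm right of its middle. Axes as the unit's.
- shackle (a joint): How far the padlock's shackle is pressed in, m: 0 open (up), 0.0215 bottomed. Sprung up (3 N at first, 7 N at the bottom, plus up to 4 N while the pawl is pushed aside); a hidden pawl clicks over at about 0.0195 and then holds it down; pressed less, it springs back up.
- shackle_top (a point): Top of the steel shackle's crown, 166 mm above the bench while open; the crown is a round bar 8 mm thick with a 18 mm flat along the unit's x, 36 mm wide over the legs; the front leg is the short one that drops through the hasp eye. Axes as the unit's; 16 mm clear of the unit's right-hand wall and 26 mm above the unit's top.
- hasp_eye (a point): Top of the 14 mm square eye in the steel hasp plate on the drawer front's right-hand end; with the drawer home it lies on the padlock body under the short leg (8 mm thick). If the drawer is more than 3 mm from home the leg lands on the plate.
- amber_jar_mid (a point): Amber glass jar with a black lid standing in the drawer, 58 mm diameter, 88 mm high; this point is half-way up. Not fastened.
- clear_jar_mid (a point): Clear glass jar with a white lid standing in the drawer, 54 mm diameter, 80 mm high; point half-way up. Not fastened.
- dish_mid (a point): Glass dish, 110 mm diameter, 26 mm high, standing on top of the unit at the back; point half-way up. Leave alone.
- well_tray_mid (a point): White plastic tray of small compartments, 262 x 110 x 34 mm, on the bench to the right; point half-way up. Leave alone.
- cup_mid (a point): Small clear cup, 62 mm diameter and high; point half-way up. Leave alone.
- green_jar_mid (a point): Glass jar with a green lid, 80 mm diameter, 125 mm high; point half-way up. Leave alone.

How it is judged:
By the outcome, as a careful person would: the job done as asked, in the order asked, and still so for the second after the job is handed in, with the robot touching nothing.
It also fails if it takes over 58 s, if anything falls off the work surface, if the arm or the gripper's body presses on something with over 40 N, if the wrist force passes 120 N, or if a joint passes its speed limit or range.

## Working session

There is one attempt and no reset: what is moved stays moved. The work goes in short steps, Python scripts to look and compute and a tool call to move; the robot and the scene stay as the last step left them, time stands still between calls to the robot, and variables do not carry over. Pictures are saved under pics/ and viewed, at most 10 in all, crops included, and the job is handed in when it is done.

Besides the shell and the picture viewer there is one more tool, called after "Emit:" by a JSON object that holds its "api" and its "payload", one argument or row to a line. jog_arm: Moves the arm, as the interface text tells. Its arguments: {"type":"object","properties":{"commands":{"type":"array","items":{"type":"array"}}},"required":["commands"]}

```bash
mkdir -p pics
cat > h.py <<'E'
import numpy as np, cv2
from scipy.spatial.transform import Rotation as R
from workcell import get_obs, get_image, close_job, pinch_z
def cam(n):
    d=get_image(n); o=np.array(d["orientation"],float)
    M=o if o.shape==(3,3) else R.from_rotvec(o).as_matrix()
    return d,M
def pts(d,M):
    K=np.array(d["intrinsics"]);z=d["z_map"];v,u=np.mgrid[:z.shape[0],:z.shape[1]]
    P=np.dstack([(u-K[0,2])/K[0,0]*z,(v-K[1,2])/K[1,1]*z,z])@M.T+np.array(d["eye"])
    P[z==0]=np.nan
    return P
E
python3 - <<'E'
from h import *
print(pinch_z if not callable(pinch_z) else pinch_z(),get_obs())
for n in("side","top"):
    d,M=cam(n);print(n,d["eye"],d["orientation"],d["intrinsics"])
    cv2.imwrite(f"pics/{n}0.png",cv2.resize(d["image"],(800,600)))
    np.savez(f"{n}0.npz",P=pts(d,M),im=d["image"])
E
```

```text
18.700000000000003 {'t': 0.0, 'qpos': array([-1.26597366e+00,  4.23818733e-01,  1.63065033e+00, -7.92673525e-06,
        1.08860639e+00, -1.90207932e-02]), 'qvel': array([ 1.64332152e-03,  2.90384990e-04,  1.37763927e-03,  8.75272316e-05,
        1.83658661e-03, -2.63552757e-03]), 'joint_torque': array([ 3.25733308e-03, -5.44616854e+01, -2.73662961e+01,  6.47116243e-02,
        2.27025751e-02, -1.02837037e-04]), 'ee_pos': array([ 198.73206192, -591.99768647,  221.93108697]), 'orientation': array([-3.09904996e+00, -5.06241408e-01,  3.42463818e-04]), 'ft_force': array([ 0.11411716,  1.03439398, -0.23435561]), 'moment': array([ 0.02909065, -0.03524425, -0.01501177]), 'grasp_force': 0.0, 'width': 87.89659454979954}
side [-144.62867605  698.92476892 1229.42943208] [-0.90985957  2.55593813 -0.98656418] [[535.34986343   0.         279.4435789 ]
 [  0.         535.34986343 205.3260869 ]
 [  0.           0.           1.        ]]
top [ 409.35978716  -73.38358112 1179.19802511] [-2.17239476  2.17385541 -0.08552555] [[392.09694887   0.         277.70168414]
 [  0.         392.09694887 213.87331008]
 [  0.           0.           1.        ]]
```

View pics/side0.png

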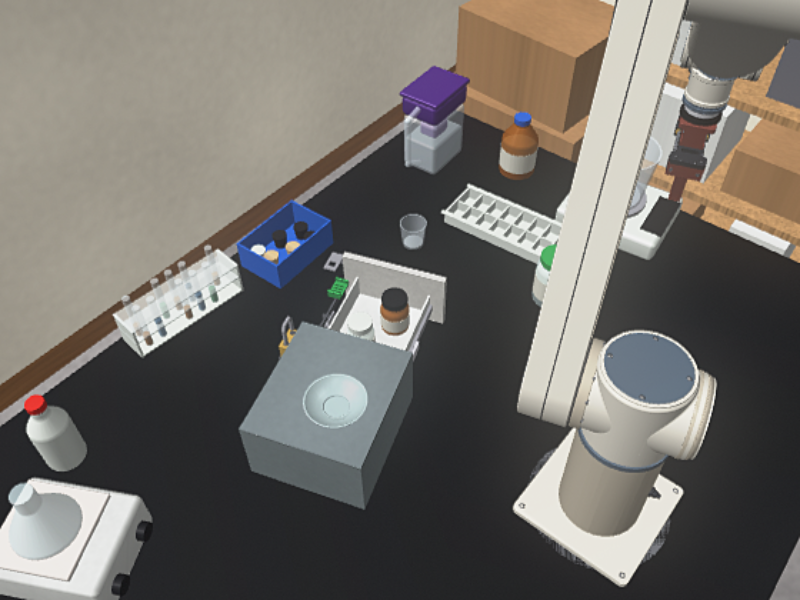

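View pics/top0.png

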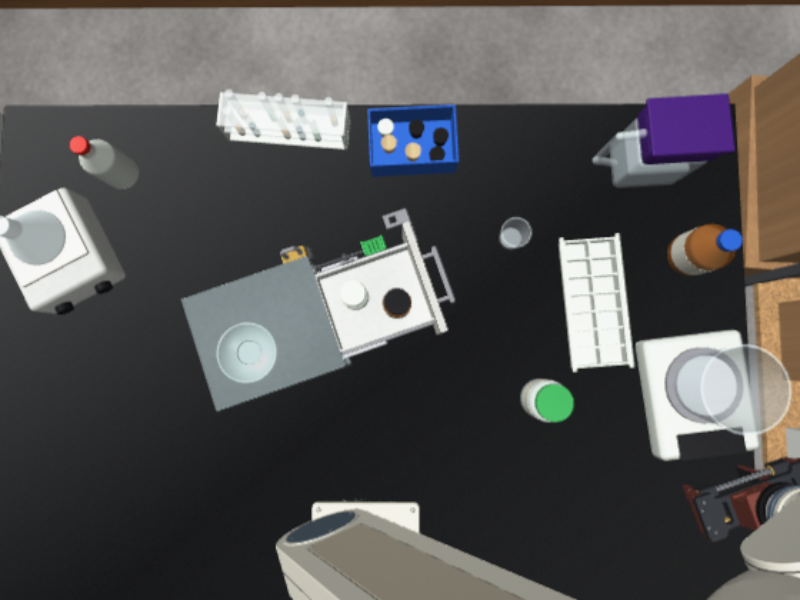

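The side view shows the unit at about (325,415), the drawer open toward the tray, the green pad at (338,290) and the padlock at (288,338). In the top view the pad is at (373,245), the padlock at (295,253), the hasp plate at (396,217), and the drawer front runs from (405,228) to (442,332).

Run:
```python
from h import *
D=np.load("top0.npz");P,im=D["P"],D["im"]
z=P[...,2]
# unit top: z~140, in region
m=np.zeros(z.shape,bool);m[170:295,120:250]=1
mm=m&(abs(z-140)<5)
q=P[mm][:,:2].astype(np.float32);r=cv2.minAreaRect(q);print("unit",r,np.median(z[mm]));print(cv2.boxPoints(r))
m[:]=0;m[150:240,270:320]=1
mm=m&(abs(z-136)<7)
q=P[mm][:,:2].astype(np.float32);r=cv2.minAreaRect(q);print("front",r,np.median(z[mm]),mm.sum());print(cv2.boxPoints(r))
h=cv2.cvtColor(im,cv2.COLOR_BGR2HSV)
g=cv2.inRange(h,(50,120,60),(80,255,255))>0
m[:]=0;m[160:182,250:272]=1;mm=m&g;print("pad",mm.sum(),np.nanmedian(P[mm],0),np.nanmin(P[mm],0),np.nanmax(P[mm],0))
for n,(a,b,c,d_) in {"top":(140,190,190,300),"side":(170,255,190,250)}.items():
    I=np.load(n+"0.npz")["im"][a:b,c:d_]
    s=min(800//I.shape[1],600//I.shape[0]);print(n,s)
    cv2.imwrite(f"pics/{n}crop.png",cv2.resize(I,None,fx=s,fy=s,interpolation=cv2.INTER_CUBIC))
```

```text
unit ((458.69989013671875, 189.0801239013672), (235.1019744873047, 251.0498046875), 19.338993072509766) 139.7018503860179
[[306.2132   268.5946  ]
 [389.35004   31.710072]
 [611.1866   109.56564 ]
 [528.04974  346.45016 ]]
front ((557.400634765625, -116.22007751464844), (218.9853057861328, 14.408676147460938), 19.25572395324707) 135.2640343166945 429
[[ 451.6576  -145.5278 ]
 [ 456.4093  -159.1304 ]
 [ 663.1437   -86.91235]
 [ 658.39197  -73.30975]]
pad 166 [620.9674094  -18.56320878 110.44568709] [599.85537351 -40.91866874  -4.52398383] [658.76362036   5.7310109  124.61890656]
top 7
side 7
```

Run:
```python
import cv2,numpy as np
a=cv2.imread("pics/topcrop.png");b=cv2.imread("pics/sidecrop.png");print(a.shape,b.shape)
h=250;c=np.zeros((600,800,3),np.uint8)
a=cv2.resize(a,(550,250));b=cv2.resize(b,(240,340));c[:250,:550]=a;c[255:595,:240]=b
cv2.imwrite("pics/crops.png",c)
```

```text
(350, 770, 3) (595, 420, 3)
```

View pics/crops.png

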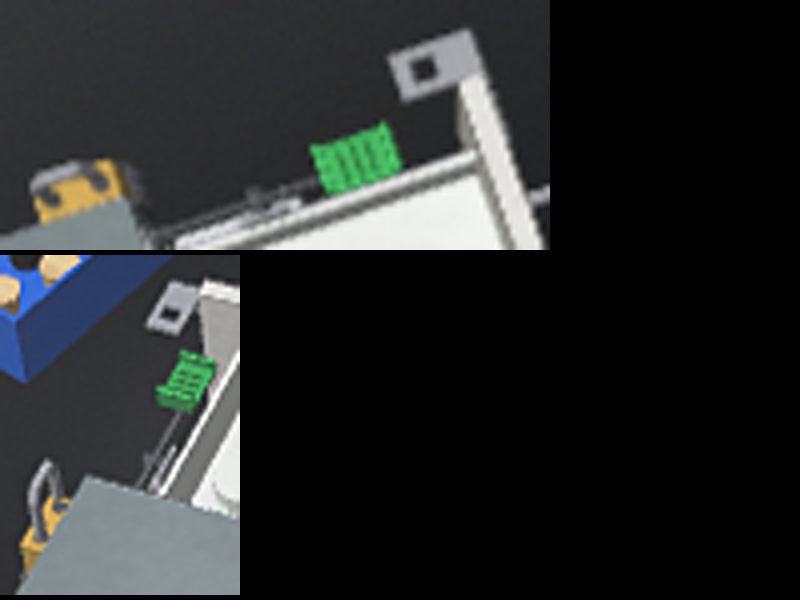

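The top crop shows the pad's centre at about (357,160), the eye at (425,68) and the shackle at (55,175). The side crop shows the shackle standing clear of the unit's wall. The front, pad and unit sizes all agree: the drawer is out by about 188 mm and the unit's axis is turned 19.3°.

```bash
cat >> h.py <<'E'
A=np.radians(19.28)
XU=np.array([-np.sin(A),np.cos(A),0]);RT=np.array([np.cos(A),np.sin(A),0])
FACE0=np.array([559.8,-123.0,0]) # outer face mid at start
ORG=FACE0+202*XU                 # unit origin
def w(xu,right,z): return ORG+xu*XU+right*RT+np.array([0,0,z])
def u(p): p=np.asarray(p)-ORG; return np.round(np.stack([p@XU,p@RT,p[...,2]],-1),1)
def st():
    o=get_obs();M=R.from_rotvec(o["orientation"]).as_matrix()
    print("t",round(o["t"],2),"u",u(o["ee_pos"]),"w",np.round(o["ee_pos"],1),"F_u",np.round([o["ft_force"]@XU,o["ft_force"]@RT,o["ft_force"][2]],1),"w",round(o["width"],1)); return o,M
def togo(T):
    o,M=st();print("tool shift mm",np.round(M.T@(np.asarray(T)-o["ee_pos"]),1))
E
python3 - <<'E'
from h import *
o,M=st();print(M.round(3),"\nX_U",XU)
T=np.column_stack([XU,RT,[0,0,-1]])  # x along XU, z down
if np.linalg.det(T)<0:T[:,1]*=-1
for s in(1,-1):
    T2=T.copy();T2[:,:2]*=s;print(s,np.degrees(R.from_matrix(M.T@T2).as_rotvec()))
for n in("top","side"):
    P=np.load(n+"0.npz")["P"];U=u(np.nan_to_num(P))
    # shackle
    m=(U[...,2]>150)&(U[...,2]<172)&(U[...,0]>-10)&(U[...,0]<80)&(U[...,1]>111)&(U[...,1]<150)
    print(n,"shackle",m.sum(),np.median(U[m],0),U[m].min(0),U[m].max(0)); print(U[m&(U[...,2]>159)])
    m=(U[...,2]>90)&(U[...,2]<130)&(U[...,0]<-150)&(U[...,0]>-230)&(U[...,1]>111)&(U[...,1]<160)
    print("hasp",m.sum(),U[m].min(0),U[m].max(0))
    m=(U[...,2]>98)&(U[...,2]<135)&(U[...,0]<-90)&(U[...,0]>-170)&(U[...,1]>65)&(U[...,1]<120)
    print("pad",m.sum(),np.median(U[m],0),U[m].min(0),U[m].max(0))
E
```

```text
t 0.1 u [-525.5 -495.7  222. ] w [ 198.7 -592.   222. ] F_u [ 0.9 -0.4 -0.5] w 87.7
[[ 0.948  0.318 -0.   ]
 [ 0.318 -0.948  0.001]
 [ 0.    -0.001 -1.   ]] 
X_U [-0.33018492  0.94391627  0.        ]
1 [-5.98420953e-02 -6.06470091e-02 -9.07273817e+01]
-1 [-6.04369944e-02  5.96348679e-02  8.92725891e+01]
top shackle 39 [ 25.9 125.1 163.9] [ 11.3 122.4 151.8] [ 43.5 129.5 167.7]
[[ 21.7 129.5 164.8]
 [ 19.3 128.7 164.7]
 [ 16.9 128.  163.9]
 [ 27.6 128.8 164.7]
 [ 25.2 128.1 164. ]
 [ 22.9 127.6 162.5]
 [ 20.  126.  165.3]
 [ 17.8 125.7 163.1]
 [ 15.8 125.7 159.7]
 [ 35.6 128.4 166.6]
 [ 33.5 128.3 163.4]
 [ 30.7 126.8 165.9]
 [ 28.  125.5 167.7]
 [ 25.9 125.4 164.8]
 [ 23.1 123.9 167.3]
 [ 20.6 122.9 167.7]
 [ 18.7 123.2 163. ]
 [ 16.7 123.3 159.2]
 [ 38.8 126.7 166.9]
 [ 36.6 126.3 165.1]
 [ 33.8 124.8 167.4]
 [ 31.7 124.6 164.9]
 [ 29.2 123.6 165.2]
 [ 26.5 122.4 166.7]
 [ 24.7 122.8 161.5]
 [ 43.2 126.9 159.5]
 [ 39.9 124.5 165.5]
 [ 37.7 124.2 163.2]
 [ 35.1 123.2 163.9]
 [ 33.  122.9 161.4]
 [ 41.3 123.  161.4]
 [ 38.9 122.4 160.4]]
hasp 141 [-204.8  112.4  115.8] [-157.9  139.9 
[... 157 characters left out ...]

[[ 24.7 124.5 169.5]
 [ 21.5 123.6 166.3]
 [ 20.8 121.  166.5]
 [ 28.4 125.6 169.1]
 [ 26.6 123.8 167.8]
 [ 24.9 121.9 166.7]
 [ 20.7 121.6 162.2]
 [ 31.1 127.5 167.3]
 [ 29.3 125.7 166. ]
 [ 28.2 123.3 165.7]
 [ 28.5 120.  167.4]
 [ 33.3 126.5 166.2]
 [ 33.9 123.1 168.1]
 [ 31.8 121.5 166.4]
 [ 36.6 128.  165.2]
 [ 36.6 125.  166.3]
 [ 35.  122.9 165.4]
 [ 30.9 122.6 161. ]
 [ 39.6 126.5 165.1]
 [ 42.8 121.3 170.7]
 [ 39.  120.9 166.6]
 [ 43.8 127.3 165.4]
 [ 41.9 125.5 164. ]
 [ 42.4 122.2 165.8]
 [ 39.7 121.  163.3]
 [ 41.3 123.5 160. ]
 [ 46.4 126.7 160.5]]
hasp 105 [-205.7  111.2   95.4] [-151.   139.3  129.4]
pad 160 [-123.45   91.4   112.6 ] [-169.    75.9   99. ] [-94.4 117.7 125.5]
```

Emit:
{"api": "jog_arm", "payload": {
  "commands": [
    [-1,[0.1,-0.3,0],[0,0,0]],
    [-1,[0.15,-0.45,0],[0,0,0]],
    [-1,[0.15,-0.45,0],[0,0,0]],
    [-1,[0.1,-0.3,0],[0,0,0]],
    [-1,[0,0,0],[0,0,-0.18]],
    [-1,[0,0,0],[0,0,-0.18]],
    [-1,[0,0,0],[0,0,-0.18]],
    [-1,[0,0,0],[0,0,-0.18]],
    [-1,[0,0,0],[0,0,-0.18]],
    [-1,[0,0,0],[0,0,-0.18]]
  ]
}}

```text
t: 1.1
ee_pos: [198.5, -434.1, 222.4]
orientation: [-2.612, -1.745, -0.0]
ft_force: [0.1, -0.0, 0.7]
width: 11.4
grasp_force: 0.0
```

Emit:
{"api": "jog_arm", "payload": {
  "commands": [
    [-1,[0,0,0],[0,0,-0.18]],
    [-1,[0,0,0],[0,0,-0.18]],
    [-1,[0,0,0],[0,0,-0.18]],
    [-1,[0,0,0],[0,0,-0.18]],
    [-1,[0,0,0],[0,0,-0.18]],
    [-1,[0,0,0],[0,0,-0.036]],
    [-1,[0,0,0],[0,0,0]]
  ]
}}

```text
t: 1.8
ee_pos: [198.5, -434.2, 222.5]
orientation: [-1.821, -2.559, -0.0]
ft_force: [0.2, 0.2, 1.2]
width: -0.1
grasp_force: 0.0
```

Run:
```python
from h import *
o,M=st();print(M.T@np.column_stack([XU,RT]),o["qpos"].round(2))
togo(w(-126,92,180))
```

```text
t 1.8 u [-376.5 -443.8  222.5] w [ 198.5 -434.2  222.5] F_u [0.1 0.3 1.2] w -0.1
[[ 9.99996601e-01  2.56537828e-03]
 [-2.56535934e-03  9.99996709e-01]
 [ 4.65553377e-04 -4.01109228e-05]] [-1.17  0.21  1.95 -0.    0.99 -1.5 ]
t 1.8 u [-376.5 -443.8  222.5] w [ 198.5 -434.2  222.5] F_u [0.1 0.3 1.2] w -0.1
tool shift mm [251.8 535.2  42.6]
```

Emit:
{"api": "jog_arm", "payload": {
  "commands": [
    [-1,[0.1,0.2,0],[0,0,0]],
    [-1,[0.2,0.4,0],[0,0,0]],
    [-1,[0.2,0.4,0],[0,0,0]],
    [-1,[0.2,0.4,0],[0,0,0]],
    [-1,[0.2,0.4,0],[0,0,0]],
    [-1,[0.2,0.4,0],[0,0,0]],
    [-1,[0.2,0.4,0],[0,0,0]],
    [-1,[0.2,0.4,0],[0,0,0]],
    [-1,[0.2,0.4,0],[0,0,0]],
    [-1,[0.2,0.4,0],[0,0,0]]
  ]
}}

```text
t: 2.8
ee_pos: [495.6, -128.0, 222.7]
orientation: [1.822, 2.559, 0.0]
ft_force: [0.2, 0.4, -0.3]
width: 0.7
grasp_force: 0.0
```

Emit:
{"api": "jog_arm", "payload": {
  "commands": [
    [-1,[0.2,0.4,0],[0,0,0]],
    [-1,[0.2,0.4,0],[0,0,0]],
    [-1,[0.2,0.4,0],[0,0,0]],
    [-1,[0.02,0.35,0.2],[0,0,0]],
    [-1,[0,0,0.22],[0,0,0]],
    [-1,[0,0,0],[0,0,0]],
    [-1,[0,0,0],[0,0,0]]
  ]
}}

```text
t: 3.5
ee_pos: [619.7, -20.0, 180.3]
orientation: [-1.82, -2.559, 0.002]
ft_force: [-0.5, 0.5, 0.9]
width: 0.4
grasp_force: 0.0
```

Run:
```python
from h import *
o,M=st();print((M.T@np.column_stack([XU,RT])).round(4),o["qpos"].round(2))
togo(w(-125,92,114))
o=[]
for n,s in(("top",(130,190,190,300)),("side",(150,230,200,290))):
    d,_=cam(n);I=d["image"][s[0]:s[1],s[2]:s[3]];o.append(cv2.resize(I,(400,int(400*I.shape[0]/I.shape[1])),interpolation=cv2.INTER_CUBIC))
cv2.imwrite("pics/a.png",np.vstack(o))
```

```text
t 3.5 u [-124.6   90.5  180.3] w [619.7 -20.  180.3] F_u [ 0.6 -0.3  0.9] w 0.4
[[ 1.0e+00  1.9e-03]
 [-1.9e-03  1.0e+00]
 [ 7.0e-04 -1.8e-03]] [-0.05  0.47  1.67 -0.    1.01 -0.39]
t 3.5 u [-124.6   90.5  180.3] w [619.7 -20.  180.3] F_u [ 0.6 -0.3  0.9] w 0.4
tool shift mm [-0.5  1.6 66.3]
```

View pics/a.png

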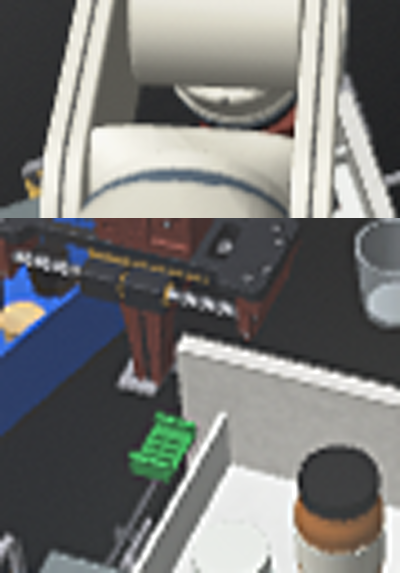

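The side crop shows the shut fingers at about (150,360), above the green pad at (163,445). The arm hides the pad in the top view. I'm lowering the fingers.

Emit:
{"api": "jog_arm", "payload": {
  "commands": [
    [-1,[0,0.015,0.2],[0,0,0]],
    [-1,[0,0,0.2],[0,0,0]],
    [-1,[0,0,0.1],[0,0,0]],
    [-1,[0,0,0.08],[0,0,0]],
    [-1,[0,0,0.05],[0,0,0]],
    [-1,[0,0,0.02],[0,0,0]],
    [-1,[0,0,0],[0,0,0]],
    [-1,[0,0,0],[0,0,0]]
  ]
}}

```text
t: 4.4
ee_pos: [622.2, -19.4, 116.2]
orientation: [1.818, 2.561, 0.001]
ft_force: [0.3, -0.3, 1.0]
width: 0.2
grasp_force: 0.0
```

Run:
```python
from h import *
st()
d,M=cam("side");P=pts(d,M);U=u(np.nan_to_num(P))
m=(abs(U[...,1])<90)&(abs(U[...,2]-134)<5)&(abs(U[...,0]+195)<25);print(np.percentile(U[m][:,0],[2,50,98]))
P=np.load("side0.npz")["P"];U=u(np.nan_to_num(P))
m=(abs(U[...,1])<90)&(abs(U[...,2]-134)<5)&(abs(U[...,0]+195)<25);print(np.percentile(U[m][:,0],[2,50,98]))
```

```text
t 4.4 u [-124.8   93.1  116.2] w [622.2 -19.4 116.2] F_u [-0.4  0.2  1. ] w 0.2
[-200.934 -190.1   -183.206]
[-201.008 -190.1   -183.148]
```

Emit:
{"api": "jog_arm", "payload": {
  "commands": [
    [-1,[0,0,0.025],[0,0,0]],
    [-1,[-0.02,0,0.0],[0,0,0]],
    [-1,[-0.015,0,0],[0,0,0]],
    [-1,[-0.01,0,0],[0,0,0]],
    [-1,[-0.01,0,0],[0,0,0]],
    [-1,[-0.01,0,0],[0,0,0]],
    [-1,[-0.01,0,0],[0,0,0]],
    [-1,[0,0,0],[0,0,0]]
  ]
}}

```text
t: 5.25
ee_pos: [624.3, -26.5, 113.2]
orientation: [-1.818, -2.562, -0.0]
ft_force: [-0.7, 2.4, 1.1]
width: 0.6
grasp_force: 1.0
```

```bash
python3 -c "
from h import *
st()"
```

```text
t 5.25 u [-132.2   92.7  113.2] w [624.3 -26.5 113.2] F_u [2.5 0.1 1.1] w 0.6
```

Emit:
{"api": "jog_arm", "payload": {
  "commands": [
    [-1,[-0.01,0,0],[0,0,0]],
    [-1,[-0.01,0,0],[0,0,0]],
    [-1,[-0.01,0,0],[0,0,0]],
    [-1,[-0.01,0,0],[0,0,0]],
    [-1,[0,0,0],[0,0,0]]
  ]
}}

```text
t: 5.75
ee_pos: [625.7, -30.5, 113.2]
orientation: [1.818, 2.562, -0.0]
ft_force: [0.7, 1.4, -0.2]
width: 0.5
grasp_force: 0.7
```

Emit:
{"api": "jog_arm", "payload": {
  "commands": [
    [-1,[-0.01,0,0],[0,0,0]],
    [-1,[-0.01,0,0],[0,0,0]],
    [-1,[0,0,0],[0,0,0]]
  ]
}}

```text
t: 6.05
ee_pos: [626.3, -32.1, 113.2]
orientation: [-1.818, -2.562, -0.0]
ft_force: [-0.7, 3.2, 0.0]
width: 0.5
grasp_force: 1.5
```

Emit:
{"api": "jog_arm", "payload": {
  "commands": [
    [-1,[-0.01,0,0],[0,0,0]],
    [-1,[0,0,0],[0,0,0]]
  ]
}}

```text
t: 6.25
ee_pos: [626.3, -32.3, 113.1]
orientation: [-1.818, -2.56, -0.001]
ft_force: [-1.4, 6.8, 0.2]
width: 0.3
grasp_force: 3.4
```

Emit:
{"api": "jog_arm", "payload": {
  "commands": [
    [-1,[0.01,0,0],[0,0,0]],
    [-1,[0,0,0.02],[0,0,0]],
    [-1,[0,0,0.02],[0,0,0]],
    [-1,[0,0,0.02],[0,0,0]],
    [-1,[0,0,0.02],[0,0,0]],
    [-1,[0,0,0],[0,0,0]]
  ]
}}

```text
t: 6.85
ee_pos: [627.0, -33.2, 105.7]
orientation: [1.817, 2.56, -0.0]
ft_force: [-1.7, -2.3, 6.4]
width: 0.8
grasp_force: 3.3
```

Emit:
{"api": "jog_arm", "payload": {
  "commands": [
    [-1,[0,0,0.015],[0,0,0]],
    [-1,[0,0,0.015],[0,0,0]],
    [-1,[0,0,0.015],[0,0,0]],
    [-1,[0,0,0.015],[0,0,0]],
    [-1,[0,0,0],[0,0,0]]
  ]
}}

```text
t: 7.35
ee_pos: [627.2, -33.5, 100.0]
orientation: [1.817, 2.56, -0.0]
ft_force: [-1.5, -2.8, 8.7]
width: 0.8
grasp_force: 4.4
```

```bash
python3 -c "
from h import *
st()"
```

```text
t 7.35 u [-139.8   93.2  100. ] w [627.2 -33.5 100. ] F_u [-2.2 -2.3  8.7] w 0.8
```

Emit:
{"api": "jog_arm", "payload": {
  "commands": [
    [-1,[0,0,0.015],[0,0,0]],
    [-1,[0,0,0.01],[0,0,0]],
    [-1,[0,0,0],[0,0,0]]
  ]
}}

```text
t: 7.65
ee_pos: [627.2, -33.6, 97.7]
orientation: [1.817, 2.56, -0.0]
ft_force: [-0.8, -3.3, 9.3]
width: 0.2
grasp_force: 4.8
```

Run:
```python
from h import *
st()
d,M=cam("side");P=pts(d,M);U=u(np.nan_to_num(P))
m=(abs(U[...,1])<90)&(abs(U[...,2]-134)<5)&(abs(U[...,0]+195)<30);print(np.percentile(U[m][:,0],[2,50,98]))
cv2.imwrite("pics/b.png",cv2.resize(d["image"][150:250,190:300],(660,600),interpolation=cv2.INTER_CUBIC))
```

```text
t 7.65 u [-139.9   93.2   97.7] w [627.2 -33.6  97.7] F_u [-2.9 -1.9  9.3] w 0.2
[-207.424 -197.2   -188.568]
```

View pics/b.png

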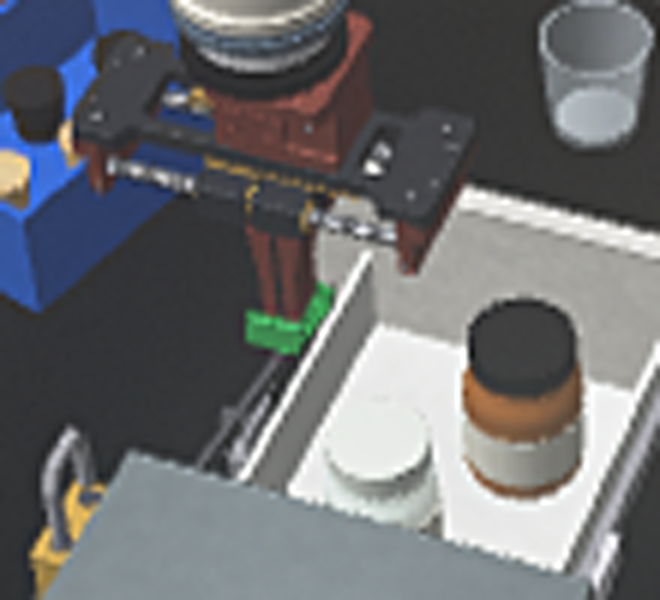

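The drawer is 7.1 mm further out, on its stop. The fingers at (280,310) hold the green pad at (275,335) down, and the jars are upright. Starting to close with the lever held.

Emit:
{"api": "jog_arm", "payload": {
  "commands": [
    [-1,[0.01,0,0],[0,0,0]],
    [-1,[0.015,0,0],[0,0,0]],
    [-1,[0.015,0,0],[0,0,0]],
    [-1,[0.015,0,0],[0,0,0]],
    [-1,[0.015,0,0],[0,0,0]],
    [-1,[0.01,0,0],[0,0,0]]
  ]
}}

```text
t: 8.3
ee_pos: [624.6, -25.9, 97.8]
orientation: [1.816, 2.56, -0.0]
ft_force: [-1.4, -3.3, 10.0]
width: 0.8
grasp_force: 4.8
```

```bash
cat >> h.py <<'E'
def front():
    d,M=cam("side");U=u(np.nan_to_num(pts(d,M)))
    m=(abs(U[...,1])<90)&(abs(U[...,2]-134)<5)&(U[...,0]>-240)&(U[...,0]<-4)&(U[...,0]>-220)
    # drawer out estimate: lower face edge bin
    h,e=np.histogram(U[m][:,0],np.arange(-220,0,2));k=h.argmax();mm=m&(abs(U[...,0]-e[k])<12)
    print("front u",np.median(U[mm][:,0]),"n",mm.sum());return d
E
python3 -c "
from h import *
st();front()"
```

```text
t 8.3 u [-131.8   93.2   97.8] w [624.6 -25.9  97.8] F_u [-2.7 -2.4 10. ] w 0.8
front u -188.7 n 167
```

Emit:
{"api": "jog_arm", "payload": {
  "commands": [
    [-1,[0.01,0,0],[0,0,0]],
    [-1,[0.015,0,0],[0,0,0]],
    [-1,[0.015,0,0],[0,0,0]],
    [-1,[0.015,0,0],[0,0,0]],
    [-1,[0.015,0,0],[0,0,0]],
    [-1,[0.01,0,0],[0,0,0]]
  ]
}}

```text
t: 8.95
ee_pos: [621.9, -18.3, 97.8]
orientation: [1.816, 2.56, -0.0]
ft_force: [-1.2, -3.7, 9.6]
width: 0.5
grasp_force: 4.8
```

```bash
python3 -c "
from h import *
st();front()"
```

```text
t 8.95 u [-123.7   93.2   97.8] w [621.9 -18.3  97.8] F_u [-3.1 -2.3  9.6] w 0.5
front u -180.8 n 174
```

Emit:
{"api": "jog_arm", "payload": {
  "commands": [
    [-1,[0.01,0,0],[0,0,0]],
    [-1,[0.02,0,0],[0,0,0]],
    [-1,[0.02,0,0],[0,0,0]],
    [-1,[0.02,0,0],[0,0,0]],
    [-1,[0.02,0,0],[0,0,0]],
    [-1,[0.02,0,0],[0,0,0]],
    [-1,[0.02,0,0],[0,0,0]],
    [-1,[0.02,0,0],[0,0,0]],
    [-1,[0.01,0,0],[0,0,0]],
    [-1,[0,0,0],[0,0,0]]
  ]
}}

```text
t: 10.0
ee_pos: [616.6, -3.0, 97.7]
orientation: [1.817, 2.56, -0.0]
ft_force: [-1.6, -2.5, 9.6]
width: 0.4
grasp_force: 4.6
```

```bash
python3 -c "
from h import *
st();front()"
```

```text
t 10.0 u [-107.5   93.2   97.7] w [616.6  -3.   97.7] F_u [-1.8 -2.3  9.6] w 0.4
front u -164.14999999999998 n 194
```

Emit:
{"api": "jog_arm", "payload": {
  "commands": [
    [-1,[0,0,-0.04],[0,0,0]],
    [-1,[0,0,-0.05],[0,0,0]],
    [-1,[0,0,-0.05],[0,0,0]],
    [-1,[0,0,-0.2],[0,0,0]],
    [-1,[0,0,-0.3],[0,0,0]],
    [-1,[0,0,-0.24],[0,0,0]],
    [-1,[-0.2,-0.2,0],[0,0,0]],
    [-1,[-0.3,-0.3,0],[0,0,0]],
    [-1,[-0.3,-0.3,0],[0,0,0]],
    [-1,[-0.15,-0.13,0],[0,0,0]]
  ]
}}

```text
t: 11.05
ee_pos: [557.5, -125.1, 184.4]
orientation: [-1.82, -2.561, 0.002]
ft_force: [-0.4, 0.7, 0.3]
width: 0.3
grasp_force: 0.0
```

```bash
python3 -c "
from h import *
st();d=front();cv2.imwrite('pics/c.png',cv2.resize(d['image'][150:260,190:320],(650,550),interpolation=cv2.INTER_CUBIC))"
```

```text
t 11.05 u [-203.2   -2.8  184.4] w [ 557.5 -125.1  184.4] F_u [ 0.8 -0.1  0.3] w 0.3
front u -166.6 n 259
```

View pics/c.png

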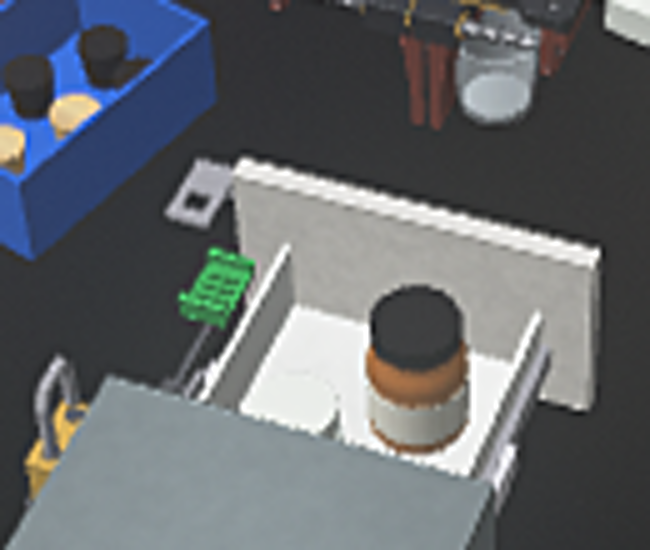

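The lever is released and the pad at (218,290) is back up. The jars are upright, and the fingers at (430,80) are outside the front. I'm lowering them to push on the face.

Emit:
{"api": "jog_arm", "payload": {
  "commands": [
    [-1,[0,0.02,0.3],[0,0,0]],
    [-1,[0,0,0.3],[0,0,0]],
    [-1,[0,0,0.15],[0,0,0]],
    [-1,[0,0,0.08],[0,0,0]],
    [-1,[0.05,0,0],[0,0,0]],
    [-1,[0.04,0,0],[0,0,0]],
    [-1,[0.02,0,0],[0,0,0]],
    [-1,[0.015,0,0],[0,0,0]],
    [-1,[0.015,0,0],[0,0,0]],
    [-1,[0.015,0,0],[0,0,0]]
  ]
}}

```text
t: 12.1
ee_pos: [556.9, -107.3, 102.5]
orientation: [1.817, 2.56, 0.001]
ft_force: [1.3, -2.1, 1.5]
width: 0.5
grasp_force: 1.3
```

```bash
python3 -c "
from h import *
st();front()"
```

```text
t 12.1 u [-186.2    2.4  102.5] w [ 556.9 -107.3  102.5] F_u [-2.4  0.6  1.5] w 0.5
front u -162.05 n 272
```

Emit:
{"api": "jog_arm", "payload": {
  "commands": [
    [-1,[0.02,0,0],[0,0,0]],
    [-1,[0.03,0,0],[0,0,0]],
    [-1,[0.04,0,0],[0,0,0]],
    [-1,[0.04,0,0],[0,0,0]],
    [-1,[0.04,0,0],[0,0,0]],
    [-1,[0.04,0,0],[0,0,0]],
    [-1,[0.04,0,0],[0,0,0]],
    [-1,[0.04,0,0],[0,0,0]],
    [-1,[0.04,0,0],[0,0,0]],
    [-1,[0.04,0,0],[0,0,0]]
  ]
}}

```text
t: 13.15
ee_pos: [543.8, -71.8, 101.6]
orientation: [1.818, 2.562, 0.0]
ft_force: [3.7, -1.9, -0.7]
width: 0.1
grasp_force: 1.4
```

Emit:
{"api": "jog_arm", "payload": {
  "commands": [
    [-1,[0.04,0,0],[0,0,0]],
    [-1,[0.04,0,0],[0,0,0]],
    [-1,[0.04,0,0],[0,0,0]],
    [-1,[0.04,0,0],[0,0,0]],
    [-1,[0.04,0,0],[0,0,0]],
    [-1,[0.04,0,0],[0,0,0]],
    [-1,[0.04,0,0],[0,0,0]],
    [-1,[0.04,0,0],[0,0,0]],
    [-1,[0.04,0,0],[0,0,0]],
    [-1,[0.04,0,0],[0,0,0]]
  ]
}}

```text
t: 14.15
ee_pos: [530.5, -34.1, 101.6]
orientation: [-1.818, -2.562, 0.0]
ft_force: [2.9, -2.2, 0.2]
width: 0.8
grasp_force: 1.6
```

Emit:
{"api": "jog_arm", "payload": {
  "commands": [
    [-1,[0.04,0,0],[0,0,0]],
    [-1,[0.04,0,0],[0,0,0]],
    [-1,[0.04,0,0],[0,0,0]],
    [-1,[0.04,0,0],[0,0,0]],
    [-1,[0.04,0,0],[0,0,0]],
    [-1,[0.04,0,0],[0,0,0]],
    [-1,[0.04,0,0],[0,0,0]],
    [-1,[0.04,0,0],[0,0,0]],
    [-1,[0.04,0,0],[0,0,0]],
    [-1,[0.04,0,0],[0,0,0]]
  ]
}}

```text
t: 15.15
ee_pos: [517.2, 3.7, 101.6]
orientation: [-1.818, -2.562, 0.0]
ft_force: [2.3, -2.1, -1.1]
width: 0.3
grasp_force: 1.5
```

```bash
python3 -c "
from h import *
st()"
```

```text
t 15.15 u [-68.3   1.7 101.6] w [517.2   3.7 101.6] F_u [-2.7  1.5 -1.1] w 0.3
```

Another 44 mm to home.

Emit:
{"api": "jog_arm", "payload": {
  "commands": [
    [-1,[0.04,0,0],[0,0,0]],
    [-1,[0.04,0,0],[0,0,0]],
    [-1,[0.04,0,0],[0,0,0]],
    [-1,[0.04,0,0],[0,0,0]],
    [-1,[0.04,0,0],[0,0,0]],
    [-1,[0.03,0,0],[0,0,0]],
    [-1,[0.03,0,0],[0,0,0]],
    [-1,[0.03,0,0],[0,0,0]],
    [-1,[0.03,0,0],[0,0,0]],
    [-1,[0.02,0,0],[0,0,0]]
  ]
}}

```text
t: 16.15
ee_pos: [506.0, 35.7, 101.7]
orientation: [-1.818, -2.562, 0.0]
ft_force: [2.5, -1.9, -1.2]
width: 0.6
grasp_force: 1.5
```

Emit:
{"api": "jog_arm", "payload": {
  "commands": [
    [-1,[0.015,0,0],[0,0,0]],
    [-1,[0.015,0,0],[0,0,0]],
    [-1,[0.01,0,0],[0,0,0]],
    [-1,[0.01,0,0],[0,0,0]],
    [-1,[0,0,0],[0,0,0]]
  ]
}}

```text
t: 16.65
ee_pos: [504.3, 40.4, 101.7]
orientation: [-1.818, -2.562, 0.0]
ft_force: [0.9, 0.0, 0.6]
width: 0.5
grasp_force: 0.7
```

```bash
python3 -c "
from h import *
st()"
```

```text
t 16.65 u [-29.5   1.6 101.7] w [504.3  40.4 101.7] F_u [-0.3  0.9  0.6] w 0.5
```

Emit:
{"api": "jog_arm", "payload": {
  "commands": [
    [-1,[0.01,0,0],[0,0,0]],
    [-1,[0.01,0,0],[0,0,0]],
    [-1,[0.01,0,0],[0,0,0]],
    [-1,[0.01,0,0],[0,0,0]],
    [-1,[0,0,0],[0,0,0]]
  ]
}}

```text
t: 17.15
ee_pos: [503.0, 44.2, 101.7]
orientation: [-1.818, -2.562, 0.0]
ft_force: [0.9, -0.9, 0.9]
width: 0.5
grasp_force: 0.7
```

Emit:
{"api": "jog_arm", "payload": {
  "commands": [
    [-1,[0.01,0,0],[0,0,0]],
    [-1,[0.005,0,0],[0,0,0]],
    [-1,[0,0,0],[0,0,0]]
  ]
}}

```text
t: 17.45
ee_pos: [503.0, 44.4, 101.7]
orientation: [1.817, 2.562, -0.002]
ft_force: [1.6, -8.2, 0.4]
width: 0.4
grasp_force: 4.7
```

It stalled within a millimetre of the expected spot at 8 N, so it's on its home stop. I'm backing off, rising, and going above the shackle.

Emit:
{"api": "jog_arm", "payload": {
  "commands": [
    [-1,[-0.02,0,0],[0,0,0]],
    [-1,[-0.1,0,0],[0,0,0]],
    [-1,[-0.1,0,-0.1],[0,0,0]],
    [-1,[0,0,-0.4],[0,0,0]],
    [-1,[0,0,-0.4],[0,0,0]],
    [-1,[0,0,-0.2],[0,0,0]],
    [-1,[0,0,0],[0,0,0]]
  ]
}}

```text
t: 18.15
ee_pos: [512.4, 24.2, 215.5]
orientation: [1.816, 2.557, 0.007]
ft_force: [0.7, -0.1, 0.6]
width: 0.4
grasp_force: 0.0
```

Run:
```python
from h import *
st()
o=[]
for n,s in(("side",(205,275,180,270)),("top",(140,250,170,290))):
    d,M=cam(n);U=u(np.nan_to_num(pts(d,M)))
    m=(abs(U[...,1])<90)&(abs(U[...,2]-133.5)<3)&(U[...,0]<0)&(U[...,0]>-30);print(n,"front",m.sum(),np.percentile(U[m][:,0],[2,50,98]) if m.any() else 0)
    m=(U[...,2]>158)&(U[...,2]<172)&(U[...,0]>0)&(U[...,0]<60)&(U[...,1]>114)&(U[...,1]<140);print("shackle",m.sum(),np.median(U[m],0),np.percentile(U[m],[10,90],axis=0))
    m=(U[...,2]>100)&(U[...,2]<130)&(U[...,0]>-20)&(U[...,0]<40)&(U[...,1]>111)&(U[...,1]<145)
    print("hasp",m.sum(),np.percentile(U[m],[5,95],axis=0))
    I=d["image"][s[0]:s[1],s[2]:s[3]];o.append(cv2.resize(I,(390,590),interpolation=cv2.INTER_CUBIC) if 0 else cv2.resize(I,(400,int(400*I.shape[0]/I.shape[1])),interpolation=cv2.INTER_CUBIC))
h=max(i.shape[0] for i in o);o=[cv2.copyMakeBorder(i,0,h-i.shape[0],0,0,cv2.BORDER_CONSTANT) for i in o]
cv2.imwrite("pics/d.png",np.hstack(o))
```

```text
t 18.15 u [-47.4   3.8 215.5] w [512.4  24.2 215.5] F_u [-0.4  0.6  0.6] w 0.4
side front 110 [-13.138  -7.1    -1.236]
shackle 30 [ 35.  123.6 165.1] [[ 23.24 121.79 160.82]
 [ 44.39 126.93 168.57]]
hasp 89 [[-11.96 117.8  114.24]
 [ 33.14 135.36 125.84]]
top front 0 0
  return _methods._mean(a, axis=axis, dtype=dtype,
  ret = um.true_divide(
Traceback (most recent call last):
IndexError: index -1 is out of bounds for axis 0 with size 0
```

Run:
```python
from h import *
d,M=cam("side");cv2.imwrite("pics/d.png",cv2.resize(d["image"][205:275,185:285],(800,560),interpolation=cv2.INTER_CUBIC))
d,M=cam("top");I=d["image"];cv2.imwrite("pics/e.png",cv2.resize(I[140:260,180:300],(600,600),interpolation=cv2.INTER_CUBIC))
```

```text
(no output)
```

View pics/d.png

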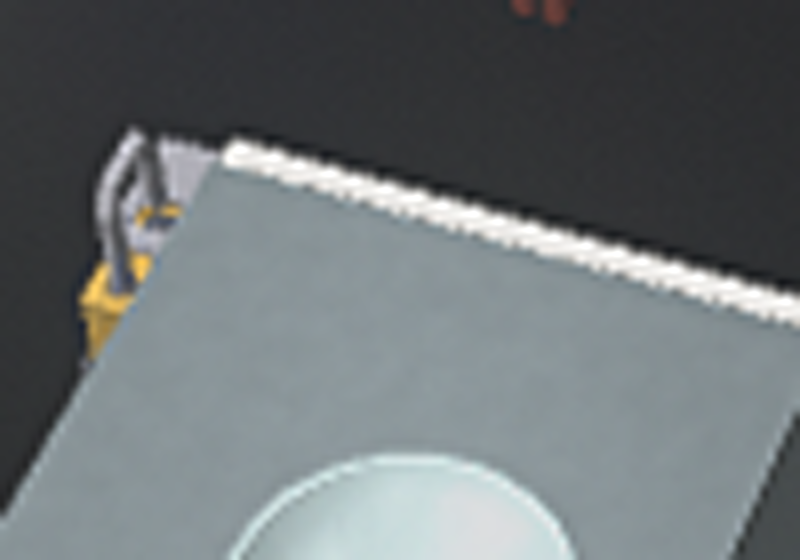

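The front is flush with the unit along its whole edge, from (230,150) to (800,310). The short leg at (150,180) stands over the eye, with brass showing through it.

Emit:
{"api": "jog_arm", "payload": {
  "commands": [
    [-1,[0.15,0.25,0],[0,0,0]],
    [-1,[0.25,0.4,0],[0,0,0]],
    [-1,[0.25,0.4,0],[0,0,0]],
    [-1,[0.12,0.17,0.1],[0,0,0]],
    [-1,[0,0,0.15],[0,0,0]],
    [-1,[0,0,0.1],[0,0,0]],
    [-1,[0,0,0],[0,0,0]]
  ]
}}

```text
t: 19.05
ee_pos: [597.1, 136.2, 173.6]
orientation: [-1.817, -2.558, 0.007]
ft_force: [0.8, -0.2, -0.7]
width: 0.6
grasp_force: 0.0
```

Run:
```python
from h import *
togo(w(30,125.5,170))
d,M=cam("side");cv2.imwrite("pics/f.png",cv2.resize(d["image"][185:265,175:275],(800,640)[:2] if 0 else (700,560),interpolation=cv2.INTER_CUBIC))
```

```text
t 19.05 u [ 30.4 120.8 173.6] w [597.1 136.2 173.6] F_u [-0.4  0.7 -0.7] w 0.6
tool shift mm [-0.4  4.7  3.6]
```

View pics/f.png

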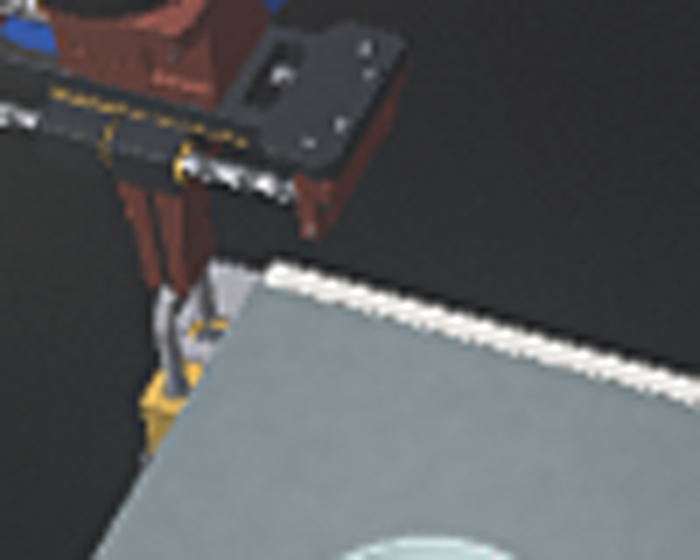

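The shut tips at (170,285) are over the crown. I'm correcting 4.7 mm sideways and then pressing.

Emit:
{"api": "jog_arm", "payload": {
  "commands": [
    [-1,[0,0.047,0],[0,0,0]],
    [-1,[0,0,0.03],[0,0,0]],
    [-1,[0,0,0.02],[0,0,0]],
    [-1,[0,0,0.02],[0,0,0]],
    [-1,[0,0,0.02],[0,0,0]],
    [-1,[0,0,0.02],[0,0,0]],
    [-1,[0,0,0.02],[0,0,0]],
    [-1,[0,0,0],[0,0,0]]
  ]
}}

```text
t: 19.9
ee_pos: [604.2, 139.1, 163.6]
orientation: [1.818, 2.562, -0.0]
ft_force: [-0.4, 0.3, 3.4]
width: 0.3
grasp_force: 1.4
```

```bash
python3 -c "
from h import *
st()"
```

```text
t 19.9 u [ 30.8 128.5 163.6] w [604.2 139.1 163.6] F_u [ 0.4 -0.3  3.4] w 0.3
```

Emit:
{"api": "jog_arm", "payload": {
  "commands": [
    [-1,[0,-0.015,0.02],[0,0,0]],
    [-1,[0,0,0.02],[0,0,0]],
    [-1,[0,0,0.02],[0,0,0]],
    [-1,[0,0,0.02],[0,0,0]],
    [-1,[0,0,0.02],[0,0,0]],
    [-1,[0,0,0.02],[0,0,0]],
    [-1,[0,0,0],[0,0,0]]
  ]
}}

```text
t: 20.6
ee_pos: [603.4, 138.8, 151.9]
orientation: [1.818, 2.561, 0.002]
ft_force: [2.4, 0.4, 2.6]
width: 0.5
grasp_force: 1.7
```

Emit:
{"api": "jog_arm", "payload": {
  "commands": [
    [-1,[0,0,0.02],[0,0,0]],
    [-1,[0,0,0.02],[0,0,0]],
    [-1,[0,0,0.01],[0,0,0]],
    [-1,[0,0,0],[0,0,0]]
  ]
}}

```text
t: 21.0
ee_pos: [603.4, 138.9, 147.1]
orientation: [1.818, 2.561, 0.002]
ft_force: [2.8, 0.6, 6.0]
width: 0.5
grasp_force: 2.7
```

Emit:
{"api": "jog_arm", "payload": {
  "commands": [
    [-1,[0,0,0.01],[0,0,0]],
    [-1,[0,0,0.01],[0,0,0]],
    [-1,[0,0,0.01],[0,0,0]],
    [-1,[0,0,0],[0,0,0]]
  ]
}}

```text
t: 21.4
ee_pos: [603.6, 138.9, 144.8]
orientation: [1.817, 2.561, 0.002]
ft_force: [0.2, 1.3, 8.0]
width: 0.5
grasp_force: 5.0
```

Emit:
{"api": "jog_arm", "payload": {
  "commands": [
    [-1,[0,0,0.01],[0,0,0]],
    [-1,[0,0,0],[0,0,0]]
  ]
}}

```text
t: 21.6
ee_pos: [603.7, 138.9, 144.6]
orientation: [1.817, 2.561, 0.003]
ft_force: [-2.1, -0.3, 16.2]
width: 0.2
grasp_force: 8.2
```

Bottomed at 144.6, where 144.5 was expected. Lifting off and checking.

Emit:
{"api": "jog_arm", "payload": {
  "commands": [
    [-1,[0,0,0],[0,0,0]],
    [-1,[0,0,-0.03],[0,0,0]],
    [-1,[0,0,-0.1],[0,0,0]],
    [-1,[0,0,-0.4],[0,0,0]],
    [-1,[0,0,-0.4],[0,0,0]],
    [-1,[0,0,0],[0,0,0]]
  ]
}}

```text
t: 22.2
ee_pos: [605.2, 139.2, 241.0]
orientation: [1.815, 2.558, 0.009]
ft_force: [0.6, 0.4, 0.3]
width: 0.8
grasp_force: 0.0
```

Run:
```python
from h import *
st()
d,M=cam("side");U=u(np.nan_to_num(pts(d,M)))
m=(U[...,2]>130)&(U[...,2]<175)&(U[...,0]>0)&(U[...,0]<60)&(U[...,1]>114)&(U[...,1]<140);print(m.sum(),np.percentile(U[m],[50,98],axis=0))
cv2.imwrite("pics/g.png",cv2.resize(d["image"][150:270,175:325],(750,600),interpolation=cv2.INTER_CUBIC))
```

```text
t 22.2 u [ 30.5 129.4 241. ] w [605.2 139.2 241. ] F_u [0.1 0.7 0.3] w 0.8
45 [[ 36.    124.1   144.6  ]
 [ 48.136 129.072 151.808]]
```

View pics/g.png

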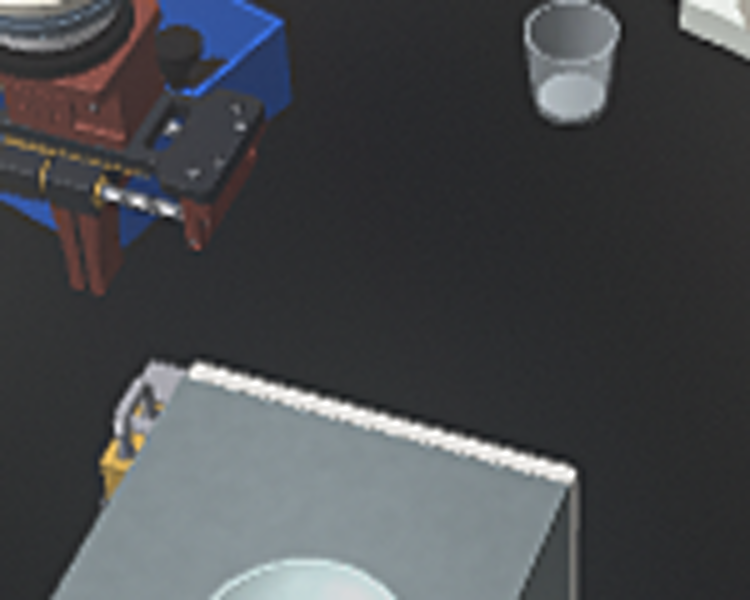

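The shackle at (135,405) stays down, its top at about 145 mm, with the leg through the hasp. The drawer is home and the robot touches nothing.

```bash
python3 -c "
from workcell import close_job
print(close_job())"
```

```text
the job is handed in; nothing more can be done
None
```

The job is handed in at about 22 s: the drawer was eased onto its stop, released and slid home gently, and the padlock is pressed shut and holding; the jars were upright when last seen, early in the closing.

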